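# Lock the T-head key into the caramel cutter

### The job

Take the T-head key out of its parking block, pass its foot through the slot on top of the caramel cutter's interlock block, press it gently down against the spring plunger, turn it a quarter turn and let it rise so that it stays locked crosswise under the slotted plate. The slotted plate floats lengthwise, so feel for the slot with light touches and do not force the key; leave the spatula, bowl and jar where they are.

Things in the scene. Friction and masses are not known exactly. Their poses are not given: they have to be found in the camera images.
- key_grip (a point): Steel T-head key, 73 mm tall, about 100 g, upright in the parking block. Point: centre of its black handle, a flat tab 30 mm along the key's x, 14 mm thick along y, 36 mm tall (37 to 73 mm above the foot's underside); x runs along tab and T-foot, z up. Under the tab: neck 12 mm in diameter, then a collar 30 mm in diameter, 4 mm thick, its underside 25 mm above the foot's underside.
- key_foot (a point): Centre of the underside of the key's T-foot, 55 mm below key_grip. The foot is a bar 34 mm along the key's x, 9 mm wide along y, 8 mm tall; above it a shaft of 9 mm diameter runs up to the collar.
- holder_top (a point): Grey plastic parking block, fixed, 80 x 60 x 35 mm; point: centre of its top face, mouth of a blind oblong hole 38 mm (block's x) by 13 mm, 27 mm deep. The key's collar rests on the top face, its foot in the hole, its x along the block's x; a straight lift of 30 mm frees it.
- slot_home (a point): Centre of the cutter's interlock block (grey 98 x 60 mm box, 68 mm tall), at the height of the top face of its steel slotted plate, 70 mm above the table. The slot is 37 mm long (along x) by 14.5 mm wide (y), on this point in y. The plate floats along x: the slot's centre lies up to 9 mm either way from this point, unmeasured, held by 5 N of friction. Over 30 N on the block is forcing.
- turn_depth (a point): Height for the foot's underside while turning, 22.5 mm under slot_home, same axes. The plate is 12 mm thick: between 20 and 25 mm under its top the 34 mm foot turns freely, either way round; at 25 mm the collar lands on the plate. A slippery white spring plunger (9 mm in diameter, 6 mm down in the slot, floating with the plate) pushes the foot up: 3 N at touch, 0.4 N more per mm.
- lock_depth (a point): Height of the foot's underside once locked, 14 mm under slot_home, same axes. The plate's underside has a crosswise recess, 14 mm wide (x), 40 mm long (y), 6 mm deep, centred on the slot: after a quarter turn the spring lifts the foot into it and keeps it there. Let go before the quarter turn, the key is not locked.
- cutter: Bench caramel cutter, fixed: aluminium base plate 224 x 170 mm, 8 mm thick, reaching 49 mm to -x and 175 mm to +x of the interlock block's centre; origin on the table under that centre, axes as slot_home. A steel disc roller along y, 164 mm long, 42 mm over its discs, lies 115 mm to +x, its top 55 mm above the table.
- key: The key's body, same point and axes as key_foot.
- spatula_grip (a point): Spatula lying on the table, 240 mm long, handle point; leave it alone.
- bowl_mid (a point): Small steel bowl, 110 mm across, 50 mm high, its centre half-way up; leave it alone.
- jar_mid (a point): White jar, 68 mm across, 100 mm tall, its centre half-way up; leave it alone.
There are look-alikes about, which are no part of the job. Of the things that look like the key, the middle-sized one is meant.

How it is judged:
On the way, in this order (a step that is already met when the one before it is completed fails the run):
1. the key's foot is through the slot, still lengthwise, under the slotted plate (z of key_foot in the frame of slot_home between -0.027 and -0.0195 m and x of key_foot in the frame of slot_home between -0.014 and 0.014 m and y of key_foot in the frame of slot_home between -0.004 and 0.004 m and angle between the x axis of key_foot and the x axis of slot_home, either way round below 0.3 rad), for 0.1 s.
2. the foot is turned crosswise under the plate (z of key_foot in the frame of slot_home between -0.027 and -0.0185 m and x of key_foot in the frame of slot_home between -0.014 and 0.014 m and y of key_foot in the frame of slot_home between -0.004 and 0.004 m and angle between the x axis of key_foot and the y axis of slot_home, either way round below 0.2 rad), for 0.1 s.
At the end, for the whole second after the job is handed in: The key is locked and let go: its foot lies crosswise (within 0.2 rad of a quarter turn from the slot) in the recess under the plate, its underside 11.5 to 16.5 mm below the plate's top, within 4 mm of the slot's line and 14 mm of the block's centre along it, upright within 0.12 rad and at rest (z of key_foot in the frame of slot_home between -0.0165 and -0.0115 m and x of key_foot in the frame of slot_home between -0.014 and 0.014 m and y of key_foot in the frame of slot_home between -0.004 and 0.004 m and angle between the x axis of key_foot and the y axis of slot_home, either way round below 0.2 rad and angle between key's own z axis and vertical below 0.12 rad and linear speed of key below 0.01 m/s); the robot touches nothing.
It fails at once if the key is forced against the interlock block with more than 30 N (contact force between key and cutter above 30 N).
It fails at once if the spatula is moved by more than 15 mm (distance of spatula_grip from where it was at the start of the episode above 0.015 m).
It fails at once if the bowl is moved by more than 15 mm (distance of bowl_mid from where it was at the start of the episode above 0.015 m).
It fails at once if the jar is moved by more than 15 mm (distance of jar_mid from where it was at the start of the episode above 0.015 m).
It also fails if it takes over 67 s, if anything falls off the work surface, if the arm or the gripper's body presses on something with over 40 N, if the wrist force passes 120 N, or if a joint passes its speed limit or range.

### The arm

A 7-joint arm with a two-finger parallel gripper is mounted at the origin on the work surface. World frame = base frame: x ahead of the robot, y to its left, z up, the work surface at z = 0. Lengths are in m, angles in rad, forces in N, time in s.
With the tool pointing down it reaches from about 0.4 to 0.85 m from the base axis. Payload 4.5 kg.
Tool frame: the origin (TCP) lies between the finger pads; the fingertips stand r.tip_reach ahead of it and the grasp point (between the pads) lies 11 mm behind it (r.tip_reach is the distance from the TCP to the fingertips, in m); z points along the fingers, y is the line along which they close (so a half turn about z gives the same grasp; the last joint's range is limited). The gripper opens to 88 mm and grips with 3 to 60 N. Pads are 18 mm wide; open, the fingers measure 123 mm over their backs; the gripper's body (75 mm by 187 mm) begins 45 mm behind the grasp point.
Start: joints at [0.034, 0.689, -0.195, 1.565, 0.157, 0.902, -0.215], TCP at [0.625, 0, 0.247] pointing down, gripper open.
Joint ranges: [-3.01, 3.01], [-0.46, 2.08], [-1.47, 1.51], [0.13, 2.56], [-1, 4.14], [0.04, 2.09], [-2.66, 2.66]. Speed limits (rad/s): [2.57, 2.57, 3.14, 3.14, 3.14, 3.14, 3.14].

### API

Orientations are given as a unit quaternion [x, y, z, w].
In Python, from plant import r, vision, workorder gives the robot as it stands.
- The arm moves only by the tool drive_tool, never from a script. Its argument "targets" is a list of rows, each an object of numbers: "tx", "ty", "tz": the shift along the world's x, y, z in units of 0.03 m (1.0 is 0.03 m); "wx", "wy", "wz": the turn, a rotation vector about the world's x, y, z in units of 60 degrees (1.0 is 60 degrees); "claw": the opening, from -1 (shut) to 1 (fully open). A call has exactly 8 rows; each row shifts and turns the commanded pose from where the row before left it; what a row does not reach is not made up. A row lasts 1/10 s, in which the tool goes at most 50 mm and 8.59 degrees, less where a joint would pass 70% of its speed; a pose out of reach is approached as far as the arm can. A call with a number of a shift or a turn outside -1 to 1 is refused whole. A call with a gripper value outside its range is refused whole. The fingers move at their own pace and stop on an object; "force" is the grip in N (left out, the last holds). Time passes only in rows, so rows that do not move let the fingers close, or fill a call up. It gives the time, the measured TCP pose, the force, the opening and the grip force at its end, in the units of the state.
- r.get_state(): the state, without advancing time (a new reading comes with each control period).
- vision.snapshot(name): name is "scene" or "side" or "wrist"; returns a dict with "image" (420x560x3 uint8, blue, green, red), "range_z" (420x560 float32, m along the optical axis (not along the pixel's ray), 0 where there is no reading), "K" (3x3 intrinsics, pixels), "dist" ([k1, k2, p1, p2, k3] as OpenCV has them; the pictures are not rectified), "cam_to_world" (4x4, takes a point from camera to world coordinates). Camera axes: x right, y up, looking along -z (the intrinsics and any distortion apply to the point x, -y, -z); pixel columns grow to the right and rows downward; lengths in m; the calibration is good to about 2 mm. A picture is of the moment at which its call begins.
- workorder.finish_job(): hands the job in; it is judged then, once.
The state is a dict: "clock": time; "q": joint angles; "qd": joint speeds; "joint_torque": joint torques, N m; "tool_pos": TCP position; "eef_rot": TCP orientation; "contact_force": force on the tool from outside, world axes, zero at the start; "moment": the same for the moment, N m; "opening": opening from 0.0 (shut) to 1.0 (fully open); "finger_force": force on a finger pad.
Only numpy, scipy, OpenCV 4.12 (cv2) and the standard library are available. Lean on these libraries where they do the work, as an engineer would, in place of code of your own. Each camera call takes 0.05 s, during which the arm holds its last target. There are 200 camera calls.

## Working session

There is one attempt and no reset: what is moved stays moved. The work goes in short steps, Python scripts to look and compute and a tool call to move; the robot and the scene stay as the last step left them, time stands still between calls to the robot, and variables do not carry over. Pictures are saved under pics/ and viewed, at most 10 in all, crops included, and the job is handed in when it is done.

Besides the shell and the picture viewer there is one more tool, called after "Emit:" by a JSON object that holds its "method" and its "body", one argument or row to a line. drive_tool: Moves the arm, as the interface text tells. Its arguments: {"type":"object","properties":{"targets":{"type":"array","items":{"type":"object","properties":{"tx":{"type":"number"},"ty":{"type":"number"},"tz":{"type":"number"},"wx":{"type":"number"},"wy":{"type":"number"},"wz":{"type":"number"},"claw":{"type":"number"}}}},"force":{"type":"number"}},"required":["targets"]}

```bash
mkdir -p pics; ls
cat > h.py <<'E'
import numpy as np, cv2, pickle
from plant import r, vision, workorder
def snap(n,tag):
    s=vision.snapshot(n); pickle.dump(s,open(f'pics/{tag}.pkl','wb')); cv2.imwrite(f'pics/{tag}.png',s['image']); return s
def load(tag): return pickle.load(open(f'pics/{tag}.pkl','rb'))
def cloud(s):
    h,w=s['range_z'].shape
    u,v=np.meshgrid(np.arange(w),np.arange(h))
    p=cv2.undistortPoints(np.stack([u,v],-1).reshape(-1,1,2).astype(np.float64),s['K'],np.array(s['dist'])).reshape(h,w,2)
    z=s['range_z']; c=np.stack([p[...,0]*z,-p[...,1]*z,-z,np.ones_like(z)],-1)
    P=(c@np.array(s['cam_to_world']).T)[...,:3]; P[z==0]=np.nan
    return P
def ray(s,u,v,h):
    p=cv2.undistortPoints(np.array([[[u,v]]],float),s['K'],np.array(s['dist'])).ravel()
    T=np.array(s['cam_to_world']); d=T[:3,:3]@[p[0],-p[1],-1]; o=T[:3,3]
    return o+d*(h-o[2])/d[2]
E
python3 - <<'E'
from h import *
a=snap('scene','scene0'); b=snap('side','side0')
cv2.imwrite('pics/s.png',cv2.resize(a['image'],(800,600),interpolation=cv2.INTER_CUBIC))
cv2.imwrite('pics/d.png',cv2.resize(b['image'],(800,600),interpolation=cv2.INTER_CUBIC))
st=r.get_state(); print(st, r.tip_reach)
for s in(a,b): print(np.round(s['cam_to_world'],3).tolist())
E
```

```text
pics
{'clock': 0.1, 'q': array([ 0.03376718,  0.68988595, -0.1945212 ,  1.56618666,  0.15728829,
        0.90246577, -0.21508915]), 'qd': array([-0.00115317, -0.00295752, -0.00077087, -0.00249512, -0.00040933,
       -0.00051616, -0.00076619]), 'joint_torque': array([-3.08775299e-03, -5.28501892e+01, -1.27141513e+00, -1.53837240e+01,
       -5.25604945e-02,  1.96265515e-03,  5.71585565e-05]), 'tool_pos': array([ 6.24483100e-01, -1.51438085e-05,  2.46013293e-01]), 'eef_rot': array([ 7.07068730e-01,  7.07144401e-01, -5.84221295e-04, -5.14605692e-04]), 'contact_force': array([-0.4906884 ,  0.10216234,  0.57553818]), 'moment': array([-0.0127813 ,  0.04846829, -0.0310402 ]), 'finger_force': 0.0, 'opening': 0.9995400598157328} 0.008
[[0.102, -0.614, 0.783, 1.642], [0.995, 0.055, -0.086, -0.14], [0.01, 0.788, 0.616, 0.984], [0.0, 0.0, 0.0, 1.0]]
[[0.994, 0.067, -0.087, 0.416], [-0.109, 0.661, -0.742, -0.758], [0.008, 0.747, 0.665, 0.745], [0.0, 0.0, 0.0, 1.0]]
```

View pics/s.png

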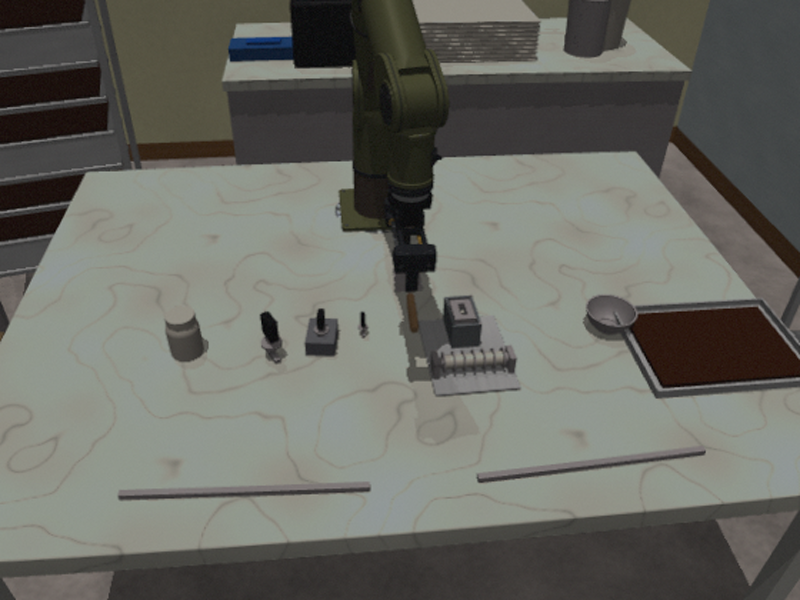

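View pics/d.png

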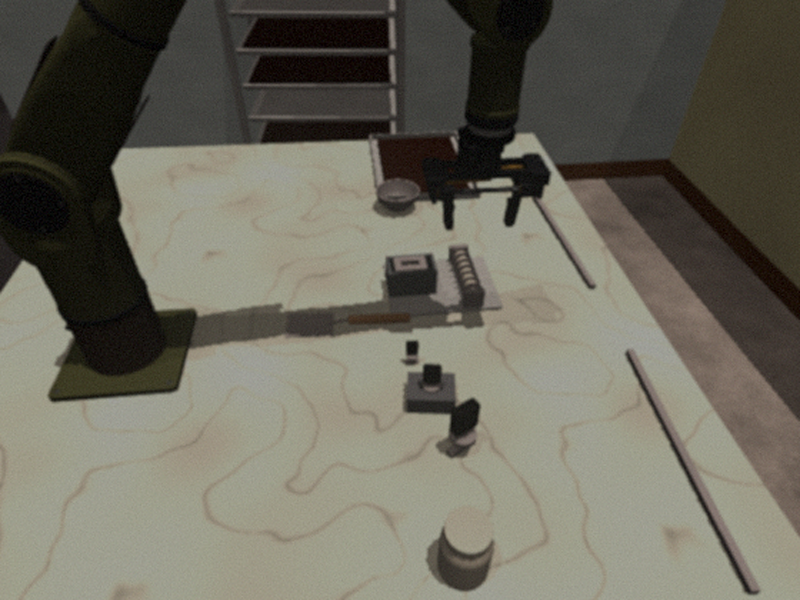

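The scene view (800x600) shows the middle key in its grey parking block at (321,320) and the interlock block at (462,305), with the roller at (475,360). The big look-alike is at (270,330) and the small one at (363,322). The side view shows the key at (431,380) and the interlock block at (411,272), and the spatula lies between them.

Run:
```python
from h import *
for t,kb,ib in(('scene0',(200,205,245,255),(300,195,350,250)),('side0',(275,245,330,295),(262,170,312,212))):
    P=cloud(load(t))
    for nm,b,(lo,hi) in(('holder',kb,(.028,.042)),('key',kb,(.058,.095)),('block',ib,(.062,.08))):
        Q=P[b[1]:b[3],b[0]:b[2]].reshape(-1,3); Q=Q[np.isfinite(Q[:,2])]
        Q=Q[(Q[:,2]>lo)&(Q[:,2]<hi)]
        (c,s,a)=cv2.minAreaRect((Q[:,:2]*1000).astype(np.float32))
        print(t,nm,len(Q),'z',np.percentile(Q[:,2],[5,50,95]).round(4),'c',np.round(c,1),'s',np.round(s,1),'a',round(a,1),'med',Q.mean(0).round(4))
a=load('scene0')['image'];b=load('side0')['image']
A=cv2.resize(a[190:260,190:360],None,fx=4.7,fy=4.2,interpolation=cv2.INTER_CUBIC)
B=cv2.resize(b[170:300,250:360],None,fx=3,fy=2.3,interpolation=cv2.INTER_CUBIC)
B=cv2.resize(b[165:300,250:360],(410,300),interpolation=cv2.INTER_CUBIC)
C=np.zeros((600,800,3),np.uint8); A=A[:294,:799]; C[:A.shape[0],:A.shape[1]]=A; C[300:600,:410]=B
cv2.imwrite('pics/c.png',np.clip(C*1.6,0,255).astype(np.uint8))
```

```text
scene0 holder 346 z [0.0297 0.0344 0.0386] c [ 531. -162.] s [60.5 90.2] a 82.8 med [ 0.5387 -0.1619  0.0342]
scene0 key 69 z [0.0596 0.0784 0.0825] c [ 531.9 -161.8] s [13.1 34.3] a 79.9 med [ 0.5365 -0.1619  0.0743]
scene0 block 392 z [0.0629 0.0671 0.0713] c [531.3 130.2] s [ 59.8 106.3] a 89.2 med [0.5337 0.1298 0.0672]
side0 holder 631 z [0.0304 0.0357 0.0392] c [ 532.9 -138.9] s [116.4  81.2] a 84.9 med [ 0.5279 -0.1676  0.0355]
side0 key 179 z [0.06   0.0797 0.0917] c [ 542.4 -217.7] s [ 28.7 127.7] a 14.1 med [ 0.5338 -0.1889  0.0774]
side0 block 437 z [0.063  0.0691 0.072 ] c [530.5 129.2] s [98.2 64.1] a 1.7 med [0.5292 0.1251 0.0686]
```

View pics/c.png

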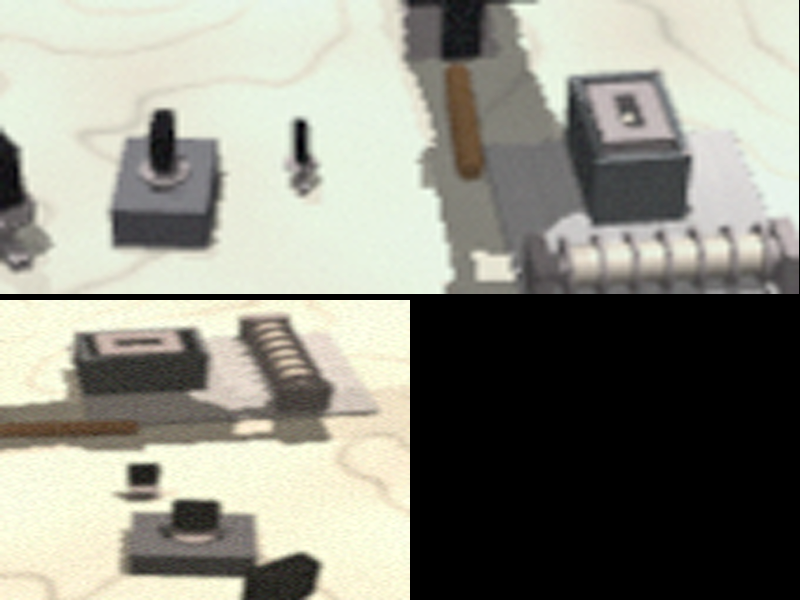

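The crop shows the key's tab at about -7..-10° yaw in the holder. The slot is visible in the light plate on top of the block. Next I'll look at the block from close by, turning the tool by 90° on the way.

Emit:
{"method": "drive_tool", "body": {
  "targets": [
    {"tx": -0.4,"ty": 0.6,"wz": 0.14,"claw": 1},
    {"tx": -0.4,"ty": 0.6,"wz": 0.14,"claw": 1},
    {"tx": -0.4,"ty": 0.6,"wz": 0.14,"claw": 1},
    {"tx": -0.4,"ty": 0.6,"wz": 0.14,"claw": 1},
    {"tx": -0.4,"ty": 0.6,"wz": 0.14,"claw": 1},
    {"tx": -0.4,"ty": 0.6,"wz": 0.14,"claw": 1},
    {"tx": -0.4,"ty": 0.6,"wz": 0.14,"claw": 1},
    {"wz": 0.14,"claw": 1}
  ]
}}

```text
validation failed for argument at $.ta...
```

Run:
```python
from h import *
s=snap('wrist','w0'); st=r.get_state(); print(st['clock'],st['q'].round(2),st['tool_pos'].round(4),st['eef_rot'].round(3))
print(np.round(s['cam_to_world'],3).tolist())
cv2.imwrite('pics/w0b.png',cv2.resize(s['image'],(800,600)))
```

```text
0.15 [ 0.03  0.69 -0.19  1.57  0.16  0.9  -0.22] [ 0.6246 -0.      0.2461] [ 0.707  0.707 -0.    -0.   ]
[[1.0, 0.001, 0.002, 0.625], [-0.001, 0.95, 0.312, 0.081], [-0.002, -0.312, 0.95, 0.385], [0.0, 0.0, 0.0, 1.0]]
```

View pics/w0b.png

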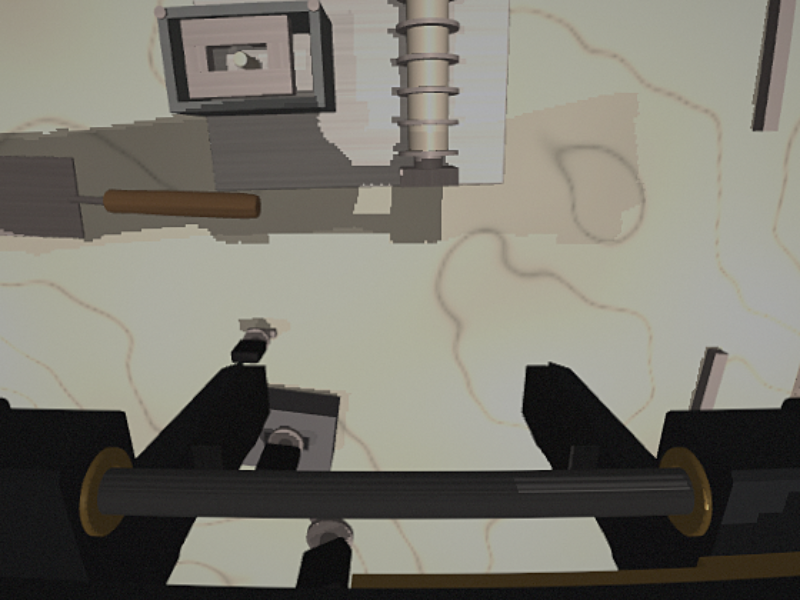

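The wrist view already shows the interlock block from above: the slot spans about (207..268, 43..72) with the white plunger at (237,58). The key and holder are at (280,445). The move was refused, probably because it wants every number in each row. I'll measure from this picture first.

Run:
```python
from h import *
s=load('w0'); P=cloud(s)
Q=P[0:90,90:240]; m=np.isfinite(Q[...,2])
for lo,hi in((.055,.0665),(.0665,.0735)):
    q=Q[m&(Q[...,2]>lo)&(Q[...,2]<hi)]; c,w,a=cv2.minAreaRect((q[:,:2]*1000).astype(np.float32)); print(len(q),np.median(q[:,2]).round(4),np.round(c,1),np.round(w,1),round(a,1),np.percentile(q[:,0],[1,99]).round(4),np.percentile(q[:,1],[1,99]).round(4))
# z profile along rows across slot
for v in(8,20,41,60,70): print(v,[(u,*(Q[v,u-90]*1000).round(0).astype(int)) for u in range(112,240,4) if np.isfinite(Q[v,u-90,2])])
k=.7
for n,(u,v,h) in dict(s1=(207,45,.07),s2=(268,43,.07),s3=(207,72,.07),s4=(268,70,.07),p1=(181,20,.07),p2=(290,12,.07),p3=(189,101,.07),p4=(294,93,.07),r1=(160,10,.068),r2=(314,3,.068),r3=(168,112,.068),r4=(327,107,.068)).items(): print(n,ray(s,u*k,v*k,h).round(4))
# holder & key & big key
h=P[255:400,160:260].reshape(-1,3); 
for nm,lo,hi in(('hold',.031,.0375),('tab',.06,.09)):
    q=h[(h[:,2]>lo)&(h[:,2]<hi)]; c,w,a=cv2.minAreaRect((q[:,:2]*1000).astype(np.float32)); print(nm,len(q),np.median(q[:,2]).round(4),np.round(c,1),np.round(w,1),round(a,1))
for t in('scene0','side0'):
    Z=cloud(load(t)).reshape(-1,3); q=Z[(abs(Z[:,0]-.54)<.08)&(Z[:,1]<-.2)&(Z[:,1]>-.3)&(Z[:,2]>.05)]; print(t,'big',q.mean(0).round(3),q.max(0).round(3),q.min(0).round(3))
```

```text
1059 0.0627 [530.9 130.7] [98.5 60.3] 1.4 [0.4867 0.5805] [0.1    0.1576]
6053 0.0698 [530.5 131. ] [99.5 60.8] 1.2 [0.4824 0.5794] [0.1012 0.1606]
8 [(112, np.int64(485), np.int64(157), np.int64(71)), (116, np.int64(488), np.int64(157), np.int64(69)), (120, np.int64(491), np.int64(157), np.int64(69)), (124, np.int64(494), np.int64(157), np.int64(69)), (128, np.int64(498), np.int64(157), np.int64(70)), (132, np.int64(501), np.int64(157), np.int64(68)), (136, np.int64(505), np.int64(157), np.int64(69)), (140, np.int64(508), np.int64(157), np.int64(69)), (144, np.int64(511), np.int64(157), np.int64(67)), (148, np.int64(516), np.int64(156), np.int64(70)), (152, np.int64(518), np.int64(157), np.int64(66)), (156, np.int64(522), np.int64(156), np.int64(68)), (160, np.int64(525), np.int64(156), np.int64(68)), (164, np.int64(529), np.int64(156), np.int64(69)), (168, np.int64(533), np.int64(156), np.int64(70)), (172, np.int64(536), np.int64(156), np.int64(69)), (176, np.int64(539), np.int64(156), np.int64(69)), (180, np.int64(543), np.int64(156), np.int64(70)), (184, np.int64(546), np.int64(1
[... 6930 characters left out ...]
.int64(106), np.int64(62)), (232, np.int64(581), np.int64(108), np.int64(35)), (236, np.int64(582), np.int64(110), np.int64(8))]
s1 [0.5111 0.1378 0.07  ]
s2 [0.5482 0.1382 0.07  ]
s3 [0.5096 0.1227 0.07  ]
s4 [0.5472 0.1231 0.07  ]
p1 [0.4967 0.152  0.07  ]
p2 [0.5624 0.1549 0.07  ]
p3 [0.4965 0.1062 0.07  ]
p4 [0.5623 0.1098 0.07  ]
r1 [0.4836 0.1584 0.068 ]
r2 [0.5765 0.1601 0.068 ]
r3 [0.4814 0.1001 0.068 ]
r4 [0.582  0.1016 0.068 ]
hold 1436 0.0354 [ 534.5 -196.6] [ 87.7 133.7] 5.7
tab 940 0.0729 [ 550.8 -208.3] [ 45.5 121. ] 12.8
scene0 big [ 0.574 -0.263  0.087] [ 0.59  -0.247  0.107] [ 0.545 -0.281  0.051]
side0 big [ 0.561 -0.272  0.09 ] [ 0.585 -0.25   0.109] [ 0.541 -0.283  0.051]
```

Emit:
{"method": "drive_tool", "body": {
  "targets": [
    {"tx": -0.4,"ty": 0.3,"tz": 0,"wx": 0,"wy": 0,"wz": 0.14,"claw": 1},
    {"tx": -0.4,"ty": 0.3,"tz": 0,"wx": 0,"wy": 0,"wz": 0.14,"claw": 1},
    {"tx": -0.4,"ty": 0.3,"tz": 0,"wx": 0,"wy": 0,"wz": 0.14,"claw": 1},
    {"tx": -0.4,"ty": 0.3,"tz": 0,"wx": 0,"wy": 0,"wz": 0.14,"claw": 1},
    {"tx": -0.4,"ty": 0.3,"tz": 0,"wx": 0,"wy": 0,"wz": 0.14,"claw": 1},
    {"tx": -0.4,"ty": 0.3,"tz": 0,"wx": 0,"wy": 0,"wz": 0.14,"claw": 1},
    {"tx": -0.4,"ty": 0.3,"tz": 0,"wx": 0,"wy": 0,"wz": 0.14,"claw": 1},
    {"tx": 0,"ty": 0,"tz": 0,"wx": 0,"wy": 0,"wz": 0.14,"claw": 1}
  ]
}}

```text
clock: 0.95
tool_pos: [0.5392, 0.0646, 0.2468]
eef_rot: [0.193, 0.981, 0.0, -0.001]
contact_force: [1.2, -0.1, -0.3]
opening: 1.002
finger_force: 0.0
```

Slot: centre (0.529, 0.1305), yaw about +1°, size 37.3 x 15 mm, all consistent. The block centre is (0.5305, 0.1308). Now over the key.

Emit:
{"method": "drive_tool", "body": {
  "targets": [
    {"tx": -0.03,"ty": -0.95,"tz": 0,"wx": 0,"wy": 0,"wz": 0.06,"claw": 1},
    {"tx": -0.03,"ty": -0.95,"tz": 0,"wx": 0,"wy": 0,"wz": 0.06,"claw": 1},
    {"tx": -0.03,"ty": -0.95,"tz": 0,"wx": 0,"wy": 0,"wz": 0.06,"claw": 1},
    {"tx": -0.03,"ty": -0.95,"tz": 0,"wx": 0,"wy": 0,"wz": 0.06,"claw": 1},
    {"tx": -0.03,"ty": -0.95,"tz": 0,"wx": 0,"wy": 0,"wz": 0,"claw": 1},
    {"tx": -0.03,"ty": -0.95,"tz": 0,"wx": 0,"wy": 0,"wz": 0,"claw": 1},
    {"tx": -0.03,"ty": -0.95,"tz": 0,"wx": 0,"wy": 0,"wz": 0,"claw": 1},
    {"tx": -0.03,"ty": -0.9,"tz": 0,"wx": 0,"wy": 0,"wz": 0,"claw": 1}
  ]
}}

```text
clock: 1.75
tool_pos: [0.5334, -0.1651, 0.2465]
eef_rot: [0.074, 0.997, -0.0, -0.0]
contact_force: [-0.0, -0.3, -0.1]
opening: 0.997
finger_force: 0.0
```

Run:
```python
from h import *
s=snap('wrist','w1'); st=r.get_state(); print(st['clock'],st['q'].round(2),st['tool_pos'].round(4),st['eef_rot'].round(3))
P=cloud(s); x=P.reshape(-1,3); x=x[np.isfinite(x[:,2])&(abs(x[:,0]-.532)<.055)&(abs(x[:,1]+.162)<.045)]
for nm,lo,hi in(('hold',.032,.037),('tab',.075,.09)):
    q=x[(x[:,2]>lo)&(x[:,2]<hi)]; c,w,a=cv2.minAreaRect((q[:,:2]*1000).astype(np.float32)); print(nm,len(q),np.median(q[:,2]).round(4),np.round(c,1),np.round(w,1),round(a,1),q.mean(0).round(4))
cv2.imwrite('pics/w1b.png',cv2.resize(s['image'],(800,600)))
```

```text
1.8 [ 0.59  0.66 -0.62  1.75  0.49  0.89  1.17] [ 0.5326 -0.1713  0.2459] [ 0.077  0.997 -0.002 -0.001]
hold 3210 0.0356 [ 530.3 -163.5] [60.2 79.7] 82.1 [ 0.5278 -0.1631  0.0356]
tab 462 0.0831 [ 529.7 -163.5] [13.9 28.5] 81.9 [ 0.5288 -0.1631  0.0828]
```

View pics/w1b.png

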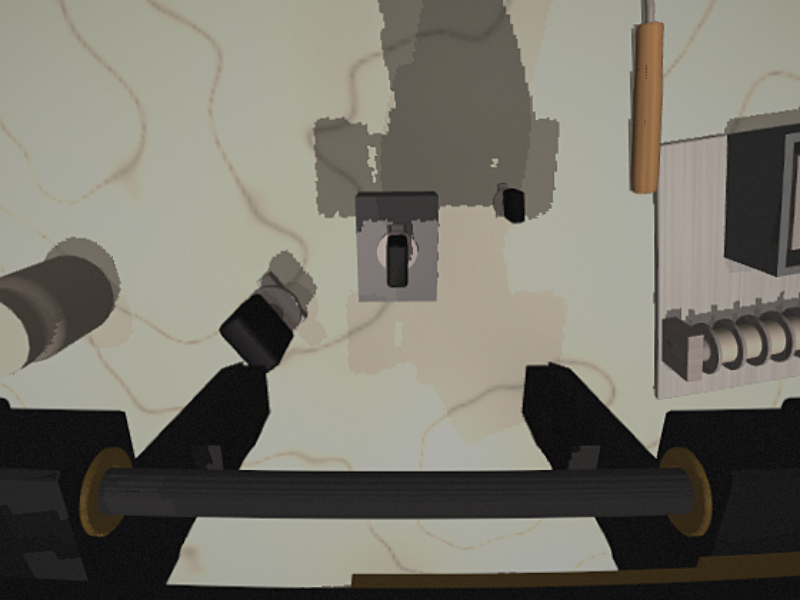

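The holder measures 60.2 x 79.7 mm and the tab 14 x 28.5 mm, both as given. The key is at (0.530, -0.1635) with yaw -8°. In the picture the holder is at (397,245), and the big key and jar are to the left of it. I'll descend in two stages.

Emit:
{"method": "drive_tool", "body": {
  "targets": [
    {"tx": -0.1,"ty": 0,"tz": -0.5,"wx": 0,"wy": 0,"wz": 0.013,"claw": 0.36},
    {"tx": 0,"ty": 0,"tz": -0.8,"wx": 0,"wy": 0,"wz": 0,"claw": 0.36},
    {"tx": 0,"ty": 0,"tz": -0.8,"wx": 0,"wy": 0,"wz": 0,"claw": 0.36},
    {"tx": 0,"ty": 0,"tz": -0.8,"wx": 0,"wy": 0,"wz": 0,"claw": 0.36},
    {"tx": 0,"ty": 0,"tz": -0.8,"wx": 0,"wy": 0,"wz": 0,"claw": 0.36},
    {"tx": 0,"ty": 0,"tz": -0.8,"wx": 0,"wy": 0,"wz": 0,"claw": 0.36},
    {"tx": 0,"ty": 0,"tz": 0,"wx": 0,"wy": 0,"wz": 0,"claw": 0.36},
    {"tx": 0,"ty": 0,"tz": 0,"wx": 0,"wy": 0,"wz": 0,"claw": 0.36}
  ]
}}

```text
clock: 2.6
tool_pos: [0.5309, -0.1631, 0.1119]
eef_rot: [0.066, 0.998, 0.0, -0.0]
contact_force: [0.4, -0.8, 0.6]
opening: 0.679
finger_force: 0.0
```

Emit:
{"method": "drive_tool", "body": {
  "targets": [
    {"tx": -0.03,"ty": -0.01,"tz": -0.4,"wx": 0,"wy": 0,"wz": 0,"claw": 0.36},
    {"tx": 0,"ty": 0,"tz": -0.4,"wx": 0,"wy": 0,"wz": 0,"claw": 0.36},
    {"tx": 0,"ty": 0,"tz": -0.4,"wx": 0,"wy": 0,"wz": 0,"claw": 0.36},
    {"tx": 0,"ty": 0,"tz": -0.4,"wx": 0,"wy": 0,"wz": 0,"claw": 0.36},
    {"tx": 0,"ty": 0,"tz": -0.07,"wx": 0,"wy": 0,"wz": 0,"claw": 0.36},
    {"tx": 0,"ty": 0,"tz": 0,"wx": 0,"wy": 0,"wz": 0,"claw": 0.36},
    {"tx": 0,"ty": 0,"tz": 0,"wx": 0,"wy": 0,"wz": 0,"claw": -0.3},
    {"tx": 0,"ty": 0,"tz": 0,"wx": 0,"wy": 0,"wz": 0,"claw": -0.5}
  ],
  "force": 30
}}

```text
clock: 3.4
tool_pos: [0.5303, -0.1638, 0.0621]
eef_rot: [0.066, 0.998, -0.0, 0.0]
contact_force: [0.3, 0.1, -0.3]
opening: 0.525
finger_force: 0.0
```

Emit:
{"method": "drive_tool", "body": {
  "targets": [
    {"tx": 0,"ty": 0,"tz": 0,"wx": 0,"wy": 0,"wz": 0,"claw": -1},
    {"tx": 0,"ty": 0,"tz": 0,"wx": 0,"wy": 0,"wz": 0,"claw": -1},
    {"tx": 0,"ty": 0,"tz": 0,"wx": 0,"wy": 0,"wz": 0,"claw": -1},
    {"tx": 0,"ty": 0,"tz": 0,"wx": 0,"wy": 0,"wz": 0,"claw": -1},
    {"tx": 0,"ty": 0,"tz": 0,"wx": 0,"wy": 0,"wz": 0,"claw": -1},
    {"tx": 0,"ty": 0,"tz": 0,"wx": 0,"wy": 0,"wz": 0,"claw": -1},
    {"tx": 0,"ty": 0,"tz": 0,"wx": 0,"wy": 0,"wz": 0,"claw": -1},
    {"tx": 0,"ty": 0,"tz": 0,"wx": 0,"wy": 0,"wz": 0,"claw": -1}
  ],
  "force": 30
}}

```text
clock: 4.2
tool_pos: [0.5299, -0.1638, 0.0617]
eef_rot: [0.066, 0.998, 0.0, 0.0]
contact_force: [-0.2, -0.3, 1.5]
opening: 0.152
finger_force: 30.0
```

Emit:
{"method": "drive_tool", "body": {
  "targets": [
    {"tx": 0,"ty": 0,"tz": 0.3,"wx": 0,"wy": 0,"wz": 0,"claw": -1},
    {"tx": 0,"ty": 0,"tz": 0.5,"wx": 0,"wy": 0,"wz": 0,"claw": -1},
    {"tx": 0,"ty": 0,"tz": 0.7,"wx": 0,"wy": 0,"wz": 0,"claw": -1},
    {"tx": 0,"ty": 0,"tz": 0.8,"wx": 0,"wy": 0,"wz": 0,"claw": -1},
    {"tx": 0,"ty": 0,"tz": 0.7,"wx": 0,"wy": 0,"wz": 0,"claw": -1},
    {"tx": 0,"ty": 0,"tz": 0.6,"wx": 0,"wy": 0,"wz": 0,"claw": -1},
    {"tx": 0,"ty": 0.3,"tz": 0,"wx": 0,"wy": 0,"wz": 0.03,"claw": -1},
    {"tx": 0,"ty": 0.6,"tz": 0,"wx": 0,"wy": 0,"wz": 0.03,"claw": -1}
  ]
}}

```text
clock: 5.0
tool_pos: [0.5295, -0.1374, 0.1694]
eef_rot: [0.035, 0.999, -0.0, -0.0]
contact_force: [-0.8, -0.7, -1.6]
opening: 0.154
finger_force: 30.0
```

Emit:
{"method": "drive_tool", "body": {
  "targets": [
    {"tx": 0,"ty": 0.9,"tz": 0,"wx": 0,"wy": 0,"wz": 0.03,"claw": -1},
    {"tx": 0,"ty": 0.95,"tz": 0,"wx": 0,"wy": 0,"wz": 0.03,"claw": -1},
    {"tx": 0,"ty": 0.95,"tz": 0,"wx": 0,"wy": 0,"wz": 0.025,"claw": -1},
    {"tx": 0,"ty": 0.95,"tz": 0,"wx": 0,"wy": 0,"wz": 0,"claw": -1},
    {"tx": 0,"ty": 0.95,"tz": 0,"wx": 0,"wy": 0,"wz": 0,"claw": -1},
    {"tx": 0,"ty": 0.95,"tz": 0,"wx": 0,"wy": 0,"wz": 0,"claw": -1},
    {"tx": 0,"ty": 0.8,"tz": 0,"wx": 0,"wy": 0,"wz": 0,"claw": -1},
    {"tx": 0,"ty": 0.7,"tz": 0,"wx": 0,"wy": 0,"wz": 0,"claw": -1}
  ]
}}

```text
clock: 5.8
tool_pos: [0.5281, 0.0812, 0.1685]
eef_rot: [-0.012, 1.0, 0.001, -0.001]
contact_force: [0.9, 0.4, -1.9]
opening: 0.16
finger_force: 30.0
```

Emit:
{"method": "drive_tool", "body": {
  "targets": [
    {"tx": -0.03,"ty": 0.6,"tz": 0,"wx": 0,"wy": 0,"wz": 0,"claw": -1},
    {"tx": 0,"ty": 0.5,"tz": 0,"wx": 0,"wy": 0,"wz": 0,"claw": -1},
    {"tx": 0,"ty": 0.4,"tz": 0,"wx": 0,"wy": 0,"wz": 0,"claw": -1},
    {"tx": 0,"ty": 0.25,"tz": 0,"wx": 0,"wy": 0,"wz": 0,"claw": -1},
    {"tx": 0,"ty": 0,"tz": 0,"wx": 0,"wy": 0,"wz": 0,"claw": -1},
    {"tx": 0,"ty": 0,"tz": 0,"wx": 0,"wy": 0,"wz": 0,"claw": -1},
    {"tx": 0,"ty": 0,"tz": 0,"wx": 0,"wy": 0,"wz": 0,"claw": -1},
    {"tx": 0,"ty": 0,"tz": 0,"wx": 0,"wy": 0,"wz": 0,"claw": -1}
  ]
}}

```text
clock: 6.6
tool_pos: [0.5291, 0.1292, 0.1696]
eef_rot: [-0.009, 1.0, -0.0, -0.0]
contact_force: [-0.0, 0.0, -1.5]
opening: 0.154
finger_force: 30.0
```

Run:
```python
from h import *
s=snap('wrist','w2'); b=snap('side','side2'); st=r.get_state(); print(st['clock'],st['q'].round(2),st['tool_pos'].round(4),st['eef_rot'].round(4),st['contact_force'],st['opening'])
cv2.imwrite('pics/w2b.png',cv2.resize(s['image'],(800,600)))
p=np.linalg.inv(s['cam_to_world'])@np.append(st['tool_pos']-[0,0,.052],1); d=cv2.projectPoints(np.array([[p[0],-p[1],-p[2]]]),np.zeros(3),np.zeros(3),s['K'],np.array(s['dist']))[0]; print('foot px800',d.ravel()/.7)
```

```text
6.7 [ 0.    0.74 -0.55  1.87  0.59  0.69  0.69] [0.5291 0.1296 0.1697] [-8.9e-03  1.0e+00 -1.0e-04  0.0e+00] [-0.04540074 -0.33249886 -1.27098081] 0.15922105669945658
foot px800 [396.03206238 338.06740248]
```

View pics/w2b.png

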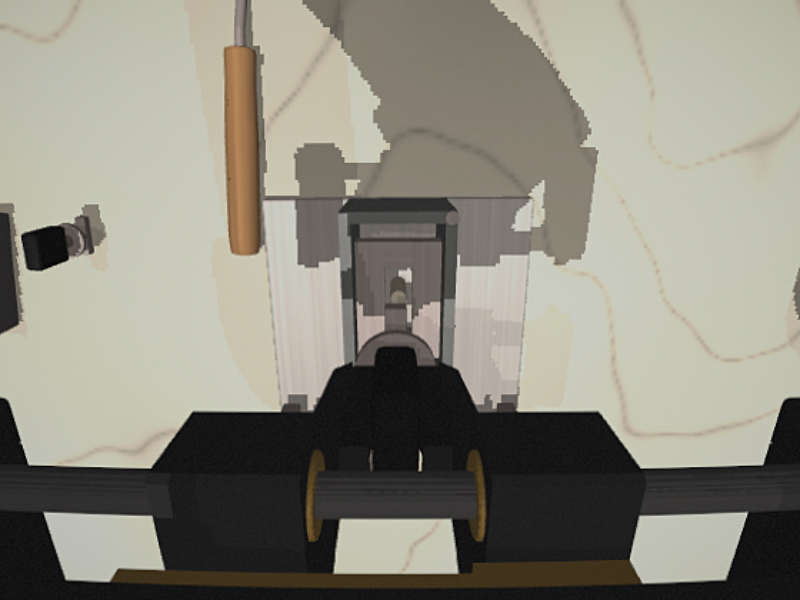

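The wrist view shows the key upright in the grip. The foot's -x end is at about (397,310), with the slot beyond it at (387..412, 266..) and the plunger at (398,292). A crop will give the offsets.

Run:
```python
from h import *
s=load('w2'); c=cv2.resize(s['image'][160:260,230:330],(600,600),interpolation=cv2.INTER_CUBIC)
cv2.imwrite('pics/w2c.png',np.clip(c*1.5,0,255).astype(np.uint8))
```

```text
(no output)
```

View pics/w2c.png

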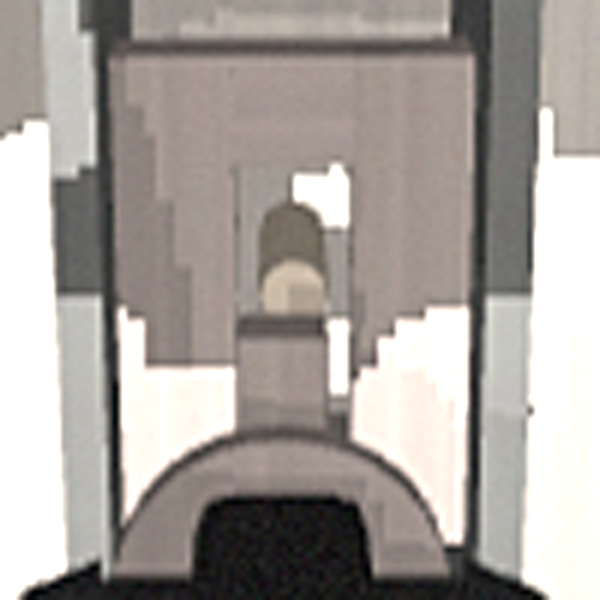

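Run:
```python
from h import *
s=load('w2')
f=lambda x,y,h: ray(s,230+x/6-.4,160+y/6-.4,h).round(4)
tz=.1697-.0517
for n,a in dict(slotfarL=(237,165,.07),slotfarR=(352,165,.07),slotL=(239,250,.07),slotR=(352,250,.07),plungerL=(260,285,.064),plungerR=(326,285,.064),footlowL=(237,316,tz),footlowR=(327,316,tz),foottopL=(237,337,tz+.008),foottopR=(327,337,tz+.008),collarL=(118,575,tz+.025),collarR=(450,575,tz+.025),collartop=(285,430,tz+.029),plateL=(112,55,.07),plateR=(474,55,.07)).items(): print(n,f(*a))
```

```text
slotfarL [0.5102 0.1234 0.07  ]
slotfarR [0.51   0.1374 0.07  ]
slotL [0.5211 0.1237 0.07  ]
slotR [0.5209 0.1377 0.07  ]
plungerL [0.5276 0.1264 0.064 ]
plungerR [0.5274 0.1348 0.064 ]
footlowL [0.5132 0.1244 0.118 ]
footlowR [0.5131 0.1334 0.118 ]
foottopL [0.5126 0.1246 0.126 ]
foottopR [0.5125 0.1332 0.126 ]
collarL [0.5297 0.1143 0.143 ]
collarR [0.5292 0.1444 0.143 ]
collartop [0.5136 0.1292 0.147 ]
plateL [0.4968 0.1083 0.07  ]
plateR [0.4961 0.1517 0.07  ]
```

The foot centre is at (0.5297, 0.129) and the slot at (0.5286, 0.1306). So shift -1.2 mm in x and +1.6 mm in y, and descend to just above the plate.

Emit:
{"method": "drive_tool", "body": {
  "targets": [
    {"tx": -0.04,"ty": 0.055,"tz": -0.2,"wx": 0,"wy": 0,"wz": 0,"claw": -1},
    {"tx": 0,"ty": 0,"tz": -0.3,"wx": 0,"wy": 0,"wz": 0,"claw": -1},
    {"tx": 0,"ty": 0,"tz": -0.3,"wx": 0,"wy": 0,"wz": 0,"claw": -1},
    {"tx": 0,"ty": 0,"tz": -0.3,"wx": 0,"wy": 0,"wz": 0,"claw": -1},
    {"tx": 0,"ty": 0,"tz": -0.2,"wx": 0,"wy": 0,"wz": 0,"claw": -1},
    {"tx": 0,"ty": 0,"tz": 0,"wx": 0,"wy": 0,"wz": 0,"claw": -1},
    {"tx": 0,"ty": 0,"tz": 0,"wx": 0,"wy": 0,"wz": 0,"claw": -1},
    {"tx": 0,"ty": 0,"tz": 0,"wx": 0,"wy": 0,"wz": 0,"claw": -1}
  ]
}}

```text
clock: 7.5
tool_pos: [0.5281, 0.132, 0.1309]
eef_rot: [-0.009, 1.0, 0.0, 0.0]
contact_force: [-0.2, -0.4, -1.1]
opening: 0.162
finger_force: 30.0
```

Run:
```python
from h import *
s=snap('wrist','w3'); st=r.get_state(); print(st['clock'],st['tool_pos'].round(4),st['eef_rot'].round(4),st['contact_force'].round(1))
c=cv2.resize(s['image'][160:260,230:330],(600,600),interpolation=cv2.INTER_CUBIC)
cv2.imwrite('pics/w3c.png',np.clip(c*1.5,0,255).astype(np.uint8))
```

```text
7.55 [0.5281 0.132  0.131 ] [-9.4e-03  1.0e+00  2.0e-04  4.0e-04] [-0.1  0.2 -1.2]
```

View pics/w3c.png

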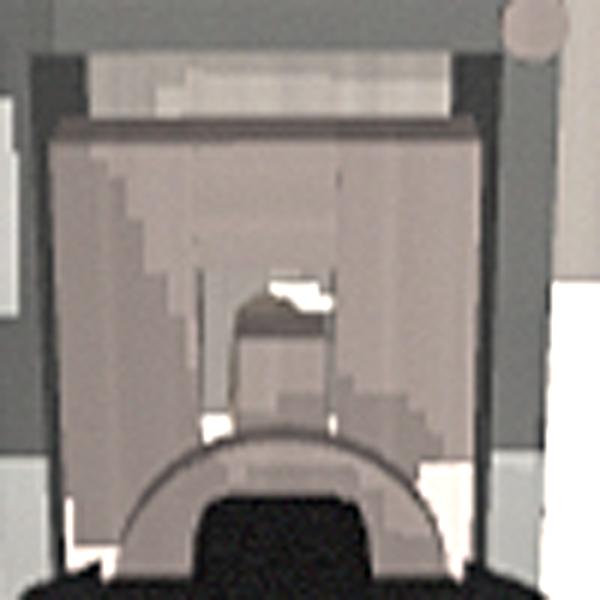

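Run:
```python
from h import *
s=load('w3')
f=lambda x,y,h: ray(s,230+x/6-.4,160+y/6-.4,h).round(4)
tz=.131-.0517
for n,a in dict(slotfarL=(200,268,.07),slotfarR=(336,268,.07),slotR=(334,380,.07),footlowL=(236,313,tz),footlowR=(327,313,tz),foottopL=(236,336,tz+.008),foottopR=(327,336,tz+.008),plateL=(50,140,.07),plateR=(480,140,.07),rimL=(20,450,.068),rimR=(545,450,.068)).items(): print(n,f(*a))
```

```text
slotfarL [0.5102 0.1233 0.07  ]
slotfarR [0.51   0.1374 0.07  ]
slotR [0.5224 0.1375 0.07  ]
footlowL [0.5119 0.1272 0.0793]
footlowR [0.5118 0.1363 0.0793]
foottopL [0.5115 0.1274 0.0873]
foottopR [0.5114 0.1361 0.0873]
plateL [0.4968 0.1079 0.07  ]
plateR [0.496  0.1517 0.07  ]
rimL [0.5319 0.1038 0.068 ]
rimR [0.5309 0.1607 0.068 ]
```

x is aligned within 0.1 mm. y needs -1.3 mm. Then down in light steps.

Emit:
{"method": "drive_tool", "body": {
  "targets": [
    {"tx": 0,"ty": -0.043,"tz": 0,"wx": 0,"wy": 0,"wz": 0,"claw": -1},
    {"tx": 0,"ty": 0,"tz": -0.1,"wx": 0,"wy": 0,"wz": 0,"claw": -1},
    {"tx": 0,"ty": 0,"tz": -0.1,"wx": 0,"wy": 0,"wz": 0,"claw": -1},
    {"tx": 0,"ty": 0,"tz": -0.05,"wx": 0,"wy": 0,"wz": 0,"claw": -1},
    {"tx": 0,"ty": 0,"tz": -0.04,"wx": 0,"wy": 0,"wz": 0,"claw": -1},
    {"tx": 0,"ty": 0,"tz": -0.04,"wx": 0,"wy": 0,"wz": 0,"claw": -1},
    {"tx": 0,"ty": 0,"tz": -0.04,"wx": 0,"wy": 0,"wz": 0,"claw": -1},
    {"tx": 0,"ty": 0,"tz": 0,"wx": 0,"wy": 0,"wz": 0,"claw": -1}
  ]
}}

```text
clock: 8.35
tool_pos: [0.5277, 0.1306, 0.1194]
eef_rot: [-0.009, 1.0, -0.0, -0.0]
contact_force: [0.9, -0.3, -1.0]
opening: 0.155
finger_force: 30.0
```

The foot is 2 mm into the slot without resistance. Continuing gently.

Emit:
{"method": "drive_tool", "body": {
  "targets": [
    {"tx": 0,"ty": 0,"tz": -0.03,"wx": 0,"wy": 0,"wz": 0,"claw": -1},
    {"tx": 0,"ty": 0,"tz": -0.03,"wx": 0,"wy": 0,"wz": 0,"claw": -1},
    {"tx": 0,"ty": 0,"tz": -0.03,"wx": 0,"wy": 0,"wz": 0,"claw": -1},
    {"tx": 0,"ty": 0,"tz": -0.03,"wx": 0,"wy": 0,"wz": 0,"claw": -1},
    {"tx": 0,"ty": 0,"tz": -0.03,"wx": 0,"wy": 0,"wz": 0,"claw": -1},
    {"tx": 0,"ty": 0,"tz": -0.03,"wx": 0,"wy": 0,"wz": 0,"claw": -1},
    {"tx": 0,"ty": 0,"tz": -0.03,"wx": 0,"wy": 0,"wz": 0,"claw": -1},
    {"tx": 0,"ty": 0,"tz": 0,"wx": 0,"wy": 0,"wz": 0,"claw": -1}
  ]
}}

```text
clock: 9.15
tool_pos: [0.5279, 0.1306, 0.1134]
eef_rot: [-0.009, 1.0, 0.0, 0.0]
contact_force: [-0.5, -0.7, 1.7]
opening: 0.155
finger_force: 30.0
```

Plunger contact felt at about the right depth (about 3 N). Now down to turn depth.

Emit:
{"method": "drive_tool", "body": {
  "targets": [
    {"tx": 0,"ty": 0,"tz": -0.06,"wx": 0,"wy": 0,"wz": 0,"claw": -1},
    {"tx": 0,"ty": 0,"tz": -0.06,"wx": 0,"wy": 0,"wz": 0,"claw": -1},
    {"tx": 0,"ty": 0,"tz": -0.06,"wx": 0,"wy": 0,"wz": 0,"claw": -1},
    {"tx": 0,"ty": 0,"tz": -0.06,"wx": 0,"wy": 0,"wz": 0,"claw": -1},
    {"tx": 0,"ty": 0,"tz": -0.06,"wx": 0,"wy": 0,"wz": 0,"claw": -1},
    {"tx": 0,"ty": 0,"tz": -0.06,"wx": 0,"wy": 0,"wz": 0,"claw": -1},
    {"tx": 0,"ty": 0,"tz": 0,"wx": 0,"wy": 0,"wz": 0,"claw": -1},
    {"tx": 0,"ty": 0,"tz": 0,"wx": 0,"wy": 0,"wz": 0,"claw": -1}
  ]
}}

```text
clock: 9.95
tool_pos: [0.528, 0.1307, 0.1026]
eef_rot: [-0.009, 1.0, 0.0, 0.0]
contact_force: [-1.8, -0.9, 6.0]
opening: 0.158
finger_force: 30.0
```

Emit:
{"method": "drive_tool", "body": {
  "targets": [
    {"tx": 0,"ty": 0,"tz": -0.06,"wx": 0,"wy": 0,"wz": 0,"claw": -1},
    {"tx": 0,"ty": 0,"tz": -0.06,"wx": 0,"wy": 0,"wz": 0,"claw": -1},
    {"tx": 0,"ty": 0,"tz": 0,"wx": 0,"wy": 0,"wz": 0,"claw": -1},
    {"tx": 0,"ty": 0,"tz": 0,"wx": 0,"wy": 0,"wz": 0,"claw": -1},
    {"tx": 0,"ty": 0,"tz": 0,"wx": 0,"wy": 0,"wz": 0,"claw": -1},
    {"tx": 0,"ty": 0,"tz": 0,"wx": 0,"wy": 0,"wz": 0,"claw": -1},
    {"tx": 0,"ty": 0,"tz": 0,"wx": 0,"wy": 0,"wz": 0,"claw": -1},
    {"tx": 0,"ty": 0,"tz": 0,"wx": 0,"wy": 0,"wz": 0,"claw": -1}
  ]
}}

```text
clock: 10.75
tool_pos: [0.528, 0.1307, 0.0992]
eef_rot: [-0.009, 1.0, 0.0, 0.0]
contact_force: [-1.2, -0.3, 7.1]
opening: 0.156
finger_force: 30.0
```

Run:
```python
from h import *
s=snap('wrist','w4'); b=snap('side','side4'); st=r.get_state(); print(st['clock'],st['tool_pos'].round(4),st['eef_rot'].round(4),st['contact_force'].round(1))
c=cv2.resize(s['image'][160:260,230:330],(600,600),interpolation=cv2.INTER_CUBIC)
cv2.imwrite('pics/w4c.png',np.clip(c*1.5,0,255).astype(np.uint8))
```

```text
10.85 [0.528  0.1307 0.0992] [-9.5e-03  1.0e+00  1.0e-04  3.0e-04] [-0.9 -0.9  7.8]
```

View pics/w4c.png

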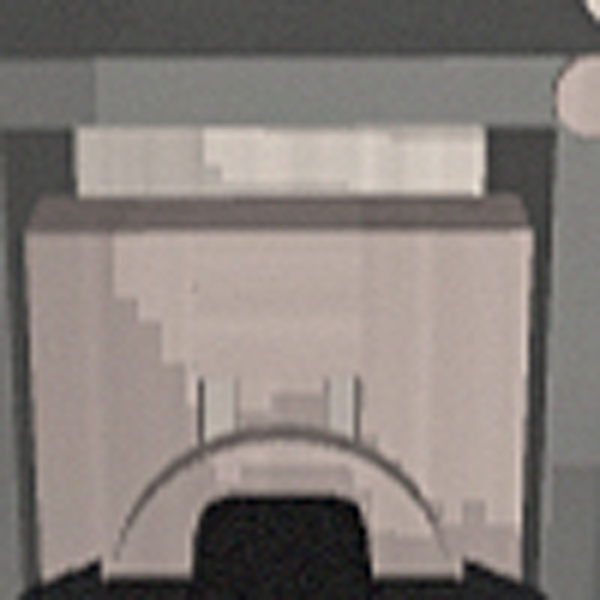

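The foot sits centred in the slot (slot 200..358, foot 237..328, collar just above the plate). The 9 N spring force matches about 22 mm depth. Now the quarter turn.

Emit:
{"method": "drive_tool", "body": {
  "targets": [
    {"tx": 0.003,"ty": 0,"tz": 0,"wx": 0,"wy": 0,"wz": -0.05,"claw": -1},
    {"tx": 0.003,"ty": 0,"tz": 0,"wx": 0,"wy": 0,"wz": -0.1,"claw": -1},
    {"tx": 0.003,"ty": 0,"tz": 0,"wx": 0,"wy": 0,"wz": -0.1,"claw": -1},
    {"tx": 0.003,"ty": 0,"tz": 0,"wx": 0,"wy": 0,"wz": -0.1,"claw": -1},
    {"tx": 0.003,"ty": 0,"tz": 0,"wx": 0,"wy": 0,"wz": -0.1,"claw": -1},
    {"tx": 0.003,"ty": 0,"tz": 0,"wx": 0,"wy": 0,"wz": -0.1,"claw": -1},
    {"tx": 0.003,"ty": 0,"tz": 0,"wx": 0,"wy": 0,"wz": -0.1,"claw": -1},
    {"tx": 0.003,"ty": 0,"tz": 0,"wx": 0,"wy": 0,"wz": -0.1,"claw": -1}
  ]
}}

```text
clock: 11.65
tool_pos: [0.5295, 0.1311, 0.0994]
eef_rot: [0.376, 0.927, 0.001, 0.001]
contact_force: [0.1, 0.1, 8.7]
opening: 0.158
finger_force: 30.0
```

Emit:
{"method": "drive_tool", "body": {
  "targets": [
    {"tx": 0,"ty": 0,"tz": 0,"wx": 0,"wy": 0,"wz": -0.12,"claw": -1},
    {"tx": 0,"ty": 0,"tz": 0,"wx": 0,"wy": 0,"wz": -0.12,"claw": -1},
    {"tx": 0,"ty": 0,"tz": 0,"wx": 0,"wy": 0,"wz": -0.12,"claw": -1},
    {"tx": 0,"ty": 0,"tz": 0,"wx": 0,"wy": 0,"wz": -0.12,"claw": -1},
    {"tx": 0,"ty": 0,"tz": 0,"wx": 0,"wy": 0,"wz": -0.12,"claw": -1},
    {"tx": 0,"ty": 0,"tz": 0,"wx": 0,"wy": 0,"wz": -0.1,"claw": -1},
    {"tx": 0,"ty": 0,"tz": 0,"wx": 0,"wy": 0,"wz": -0.05,"claw": -1},
    {"tx": 0,"ty": 0,"tz": 0,"wx": 0,"wy": 0,"wz": 0,"claw": -1}
  ]
}}

```text
clock: 12.45
tool_pos: [0.5298, 0.131, 0.0995]
eef_rot: [0.701, 0.713, 0.001, 0.001]
contact_force: [-0.2, 0.2, 7.6]
opening: 0.158
finger_force: 30.0
```

Emit:
{"method": "drive_tool", "body": {
  "targets": [
    {"tx": 0,"ty": 0,"tz": 0,"wx": 0,"wy": 0,"wz": 0,"claw": -1},
    {"tx": 0,"ty": 0,"tz": 0,"wx": 0,"wy": 0,"wz": 0,"claw": -1},
    {"tx": 0,"ty": 0,"tz": 0,"wx": 0,"wy": 0,"wz": 0,"claw": -1},
    {"tx": 0,"ty": 0,"tz": 0,"wx": 0,"wy": 0,"wz": 0,"claw": -1},
    {"tx": 0,"ty": 0,"tz": 0,"wx": 0,"wy": 0,"wz": 0,"claw": -1},
    {"tx": 0,"ty": 0,"tz": 0,"wx": 0,"wy": 0,"wz": 0,"claw": -1},
    {"tx": 0,"ty": 0,"tz": 0,"wx": 0,"wy": 0,"wz": 0,"claw": -1},
    {"tx": 0,"ty": 0,"tz": 0,"wx": 0,"wy": 0,"wz": 0,"claw": -1}
  ]
}}

```text
clock: 13.25
tool_pos: [0.5297, 0.131, 0.0995]
eef_rot: [0.7, 0.714, 0.001, 0.001]
contact_force: [-0.5, -1.1, 7.7]
opening: 0.155
finger_force: 30.0
```

Turned to within about 0.1° of crosswise. Let it rise slowly.

Emit:
{"method": "drive_tool", "body": {
  "targets": [
    {"tx": 0,"ty": 0,"tz": 0.04,"wx": 0,"wy": 0,"wz": 0,"claw": -1},
    {"tx": 0,"ty": 0,"tz": 0.04,"wx": 0,"wy": 0,"wz": 0,"claw": -1},
    {"tx": 0,"ty": 0,"tz": 0.04,"wx": 0,"wy": 0,"wz": 0,"claw": -1},
    {"tx": 0,"ty": 0,"tz": 0.04,"wx": 0,"wy": 0,"wz": 0,"claw": -1},
    {"tx": 0,"ty": 0,"tz": 0.04,"wx": 0,"wy": 0,"wz": 0,"claw": -1},
    {"tx": 0,"ty": 0,"tz": 0.04,"wx": 0,"wy": 0,"wz": 0,"claw": -1},
    {"tx": 0,"ty": 0,"tz": 0,"wx": 0,"wy": 0,"wz": 0,"claw": -1},
    {"tx": 0,"ty": 0,"tz": 0,"wx": 0,"wy": 0,"wz": 0,"claw": -1}
  ]
}}

```text
clock: 14.05
tool_pos: [0.5297, 0.131, 0.1065]
eef_rot: [0.7, 0.714, 0.001, 0.001]
contact_force: [0.3, -0.4, 4.9]
opening: 0.157
finger_force: 30.0
```

Emit:
{"method": "drive_tool", "body": {
  "targets": [
    {"tx": 0,"ty": 0,"tz": 0.02,"wx": 0,"wy": 0,"wz": 0,"claw": -1},
    {"tx": 0,"ty": 0,"tz": 0.01,"wx": 0,"wy": 0,"wz": 0,"claw": -1},
    {"tx": 0,"ty": 0,"tz": 0,"wx": 0,"wy": 0,"wz": 0,"claw": -1},
    {"tx": 0,"ty": 0,"tz": 0,"wx": 0,"wy": 0,"wz": 0,"claw": -1},
    {"tx": 0,"ty": 0,"tz": 0,"wx": 0,"wy": 0,"wz": 0,"claw": -1},
    {"tx": 0,"ty": 0,"tz": 0,"wx": 0,"wy": 0,"wz": 0,"claw": -1},
    {"tx": 0,"ty": 0,"tz": 0,"wx": 0,"wy": 0,"wz": 0,"claw": -1},
    {"tx": 0,"ty": 0,"tz": 0,"wx": 0,"wy": 0,"wz": 0,"claw": -1}
  ]
}}

```text
clock: 14.85
tool_pos: [0.5286, 0.1306, 0.1069]
eef_rot: [0.7, 0.714, 0.0, 0.0]
contact_force: [1.3, 0.6, 5.1]
opening: 0.158
finger_force: 30.0
```

Run:
```python
from h import *
s=snap('wrist','w5'); st=r.get_state(); print(st['clock'],st['tool_pos'].round(4),st['eef_rot'].round(4),st['contact_force'].round(1),st['moment'].round(2))
vision.snapshot('scene');st=r.get_state(); print(st['clock'],st['tool_pos'].round(4),st['contact_force'].round(1),st['moment'].round(2))
```

```text
14.9 [0.5285 0.1307 0.1069] [7.004e-01 7.138e-01 1.000e-04 0.000e+00] [2.4 0.5 5.2] [ 0.11 -0.31 -0.01]
14.95 [0.5285 0.1306 0.1069] [1.1 0.4 4.8] [ 0.15 -0.31  0.04]
```

Forces are small and the foot is about 14.8 mm under the plate's top, inside the recess. I'll ease the grip so the spring can seat it, then open.

Emit:
{"method": "drive_tool", "body": {
  "targets": [
    {"tx": 0,"ty": 0,"tz": 0,"wx": 0,"wy": 0,"wz": 0,"claw": -1},
    {"tx": 0,"ty": 0,"tz": 0,"wx": 0,"wy": 0,"wz": 0,"claw": -1},
    {"tx": 0,"ty": 0,"tz": 0,"wx": 0,"wy": 0,"wz": 0,"claw": -1},
    {"tx": 0,"ty": 0,"tz": 0,"wx": 0,"wy": 0,"wz": 0,"claw": -1},
    {"tx": 0,"ty": 0,"tz": 0,"wx": 0,"wy": 0,"wz": 0,"claw": -1},
    {"tx": 0,"ty": 0,"tz": 0,"wx": 0,"wy": 0,"wz": 0,"claw": -1},
    {"tx": 0,"ty": 0,"tz": 0,"wx": 0,"wy": 0,"wz": 0,"claw": -1},
    {"tx": 0,"ty": 0,"tz": 0,"wx": 0,"wy": 0,"wz": 0,"claw": -1}
  ],
  "force": 4
}}

```text
clock: 15.75
tool_pos: [0.5285, 0.1305, 0.1069]
eef_rot: [0.7, 0.714, -0.0, 0.0]
contact_force: [0.4, -0.0, 5.1]
opening: 0.16
finger_force: 4.0
```

Emit:
{"method": "drive_tool", "body": {
  "targets": [
    {"tx": 0,"ty": 0,"tz": 0,"wx": 0,"wy": 0,"wz": 0,"claw": -0.5},
    {"tx": 0,"ty": 0,"tz": 0,"wx": 0,"wy": 0,"wz": 0,"claw": -0.3},
    {"tx": 0,"ty": 0,"tz": 0,"wx": 0,"wy": 0,"wz": 0,"claw": 0},
    {"tx": 0,"ty": 0,"tz": 0,"wx": 0,"wy": 0,"wz": 0,"claw": 0},
    {"tx": 0,"ty": 0,"tz": 0,"wx": 0,"wy": 0,"wz": 0,"claw": 0},
    {"tx": 0,"ty": 0,"tz": 0,"wx": 0,"wy": 0,"wz": 0,"claw": 0},
    {"tx": 0,"ty": 0,"tz": 0,"wx": 0,"wy": 0,"wz": 0,"claw": 0},
    {"tx": 0,"ty": 0,"tz": 0,"wx": 0,"wy": 0,"wz": 0,"claw": 0}
  ]
}}

```text
clock: 16.55
tool_pos: [0.5285, 0.1306, 0.1069]
eef_rot: [0.7, 0.714, 0.0, 0.0]
contact_force: [0.6, -0.0, 0.1]
opening: 0.504
finger_force: 0.0
```

Emit:
{"method": "drive_tool", "body": {
  "targets": [
    {"tx": 0,"ty": 0,"tz": 0.2,"wx": 0,"wy": 0,"wz": 0,"claw": 0},
    {"tx": 0,"ty": 0,"tz": 0.5,"wx": 0,"wy": 0,"wz": 0,"claw": 0},
    {"tx": 0,"ty": 0,"tz": 0.8,"wx": 0,"wy": 0,"wz": 0,"claw": 0},
    {"tx": 0,"ty": 0,"tz": 0.8,"wx": 0,"wy": 0,"wz": 0,"claw": 0},
    {"tx": 0,"ty": 0,"tz": 0.8,"wx": 0,"wy": 0,"wz": 0,"claw": 0},
    {"tx": 0,"ty": 0,"tz": 0.5,"wx": 0,"wy": 0,"wz": 0,"claw": 0},
    {"tx": 0,"ty": 0,"tz": 0,"wx": 0,"wy": 0,"wz": 0,"claw": 0},
    {"tx": 0,"ty": 0,"tz": 0,"wx": 0,"wy": 0,"wz": 0,"claw": 0}
  ]
}}

```text
clock: 17.35
tool_pos: [0.5284, 0.1305, 0.2149]
eef_rot: [0.7, 0.714, 0.0, 0.0]
contact_force: [0.2, 0.3, -0.3]
opening: 0.503
finger_force: 0.0
```

Run:
```python
from h import *
s=snap('wrist','w6'); st=r.get_state(); print(st['clock'],st['tool_pos'].round(4),st['contact_force'].round(1))
P=cloud(s); x=P.reshape(-1,3); x=x[np.isfinite(x[:,2])&(abs(x[:,0]-.53)<.03)&(abs(x[:,1]-.131)<.03)]
for nm,lo,hi in(('tab',.112,.126),('collar',.08,.09)):
    q=x[(x[:,2]>lo)&(x[:,2]<hi)]
    if len(q)>5: c,w,a=cv2.minAreaRect((q[:,:2]*1000).astype(np.float32)); print(nm,len(q),np.median(q[:,2]).round(4),np.round(c,1),np.round(w,1),round(a,1))
cv2.imwrite('pics/w6b.png',cv2.resize(s['image'],(800,600)))
```

```text
17.4 [0.528  0.1304 0.2144] [-0.7 -0.4  0.1]
tab 102 0.1196 [528.3 135.3] [13.9 22.3] 0.4
collar 428 0.0854 [528.4 132.7] [29.4 26.7] 0.0
```

View pics/w6b.png

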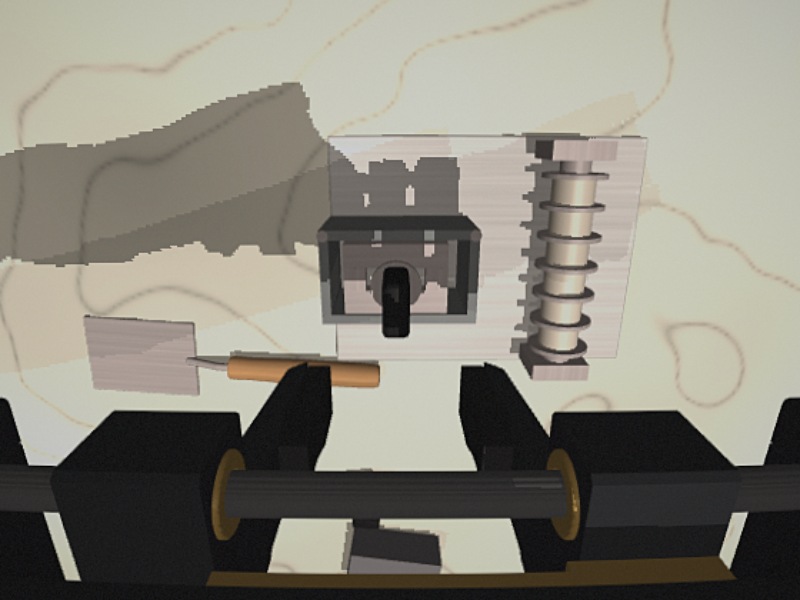

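The key stands crosswise in the slot, with its tab at (396,300) and the plate around it. The collar top measures 85.4 mm against 85 mm expected when locked. The key is upright, the fingers are clear and the spatula has not moved.

```bash
python3 -c "
from h import *
print(workorder.finish_job())"
```

```text
the job is handed in; nothing more can be done
None
```

The key is locked crosswise under the slotted plate and let go, its collar 0.4 mm from the locked height by the wrist camera; the job was handed in at about 17 s, and the hand-in call did not return a verdict.

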